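# Slide a ware board into the drying bay under its drop catch

### The job

Pull the stiff slide gate out of the drying lane, towards the robot, until its end is clear of the lane but not more than about 2 cm back from it. Then slide the ware board, with the pot standing on it, along the lane so that the board's own edge lifts the hinged catch, until the catch has dropped fully down behind the board. Do not touch the pot or the catch, keep the pot standing on the board, and leave the other things alone.

Things in the scene. Friction and masses are not known exactly. Their poses are not given: they have to be found in the camera images.
- rack: Drying bay, fixed on the table: a wooden lane along its +y. Origin at table height, mid lane width; x across the lane, away from the robot. Deck x -76 to 76, y -265 to 250 mm, top 20 mm high. Side rails' inner faces at x = -64 and 64 (lane 128 wide), rails 12 thick, tops 34 high. Open at the -y end; end stop face at y = 238.
- gate (a joint): How far the steel slide gate is pulled along the rack's -x, m: 0 fully in, 0.110 at its stop. Stiff: about 8 N of sliding friction; stays where left. Its lane end is at rack x = -10 mm at 0, level with the lane's near side (x = -64) at 0.054, 20 mm farther back at 0.074. While in, it blocks the board.
- gate_handle (a point): Top middle (94 mm high) of the gate's upright handle: a flat dark wooden plate 12 mm thick along rack x, 40 wide along rack y, from 40 to 94 mm above the table, at rack x = -100 when the gate is at 0; moves with it. Pinch or hook it from above: free space on both sides above 42 mm.
- gate_end (a point): Top of the lane end of the gate bar, 40 mm high. The bar is 10 mm thick, centred on rack y = -20, 24 to 40 mm above the table. Its guide, 48 mm wide and 34 high, sticks out of the rack at x -76 to -195.
- catch (a joint): Angle of the steel gravity catch (120 g), rad: 0 hanging fully down by its weight, about 0.22 when its nose rides on the board, 0.9 at its upper stop. Pivot across the lane at rack y = -40, 67 mm high; the arm slopes down along +y: a board coming along +y lifts it, a board coming back is stopped. It overhangs the lane only at rack x 38 to 62 mm.
- catch_nose (a point): Lowest point of the catch's round nose: at rest 24 mm above the table, rack y = 28; its stopping face is at rack y = 34. Swinging, it reaches rack y = 41, so the board's back edge must pass 41 to let it drop. The catch's post stands outside the far rail at rack x 78 to 98, y -56 to -24, 82 mm high.
- board: Loose wooden ware board on the deck in the lane, 120 mm across (x), 180 mm long (y), 20 mm thick, 350 g. Origin at the middle of its underside; its axes nearly those of the rack. It has about 24 mm of play between the dropped catch and the end stop.
- board_back (a point): Middle of the board's top edge at its back (-y) end, 40 mm above the table: push the back face below this point.
- pot: Upturned terracotta pot, 64 mm diameter, 66 mm high, 250 g, loose, standing near the middle of the board, a little to the robot's side. Origin at the centre of its underside.
- jar: Bystander: brown glass jar with a steel lid, 64 mm diameter, 85 mm high, on the table on the robot's side of the lane. Origin at the centre of its underside.
- bowl: Bystander: terracotta bowl, 90 mm across, 50 mm high, on the table on the robot's side of the lane (it and the jar may change places). Origin at the centre of its underside.
There are look-alikes about, which are no part of the job. There is more than one size of the board; the one meant has the size given above.

How it is judged:
On the way, in this order (a step that is already met when the one before it is completed fails the run):
1. the gate is pulled clear of the lane, and not far past it (value of joint gate between 0.052 and 0.079 m and y of board_back in the frame of rack below -0.1 m), for 0.2 s.
2. the board's edge has lifted the catch, which rides on the board (value of joint catch above 0.15 rad and contact force between board and catch above 0.05 N), for 0.1 s.
At the end, for the whole second after the job is handed in: Gate end clear of the lane, at most about 25 mm back (gate 0.052 to 0.079); board flat in the lane, wholly past the catch, catch fully down behind it (under 0.04 rad); pot upright on the board within 50 mm of its middle; all at rest (value of joint gate between 0.052 and 0.079 m and value of joint catch below 0.04 rad and y of board_back in the frame of rack above 0.03 m and z of board_back in the frame of rack between 0.036 and 0.045 m and angle between board's own z axis and vertical below 0.05 rad and angle between pot's own z axis and vertical below 0.08 rad and horizontal distance between pot and board below 0.05 m and z of pot in the frame of board between 0.016 and 0.026 m and linear speed of each of board, pot below 0.01 m/s); the robot touches nothing.
It fails at once if the robot touched the catch (contact force between any of the fingers, the arm and catch above 0.5 N).
It fails at once if the robot touched the pot (contact force between any of the fingers, the arm and pot above 0.5 N).
It fails at once if the pot was tipped (angle between pot's own z axis and vertical above 0.35 rad).
It fails at once if a bystander was disturbed (distance of any of jar, bowl from where it was at the start of the episode above 0.025 m).
It also fails if it takes over 66 s, if anything falls off the work surface, if the arm or the gripper's body presses on something with over 40 N, if the wrist force passes 120 N, or if a joint passes its speed limit or range.

### The arm

A 6-joint arm with a two-finger parallel gripper is mounted at the origin on the work surface. World frame = base frame: x ahead of the robot, y to its left, z up, the work surface at z = 0. Lengths are in m, angles in rad, forces in N, time in s.
With the tool pointing down it reaches from about 0.35 to 0.775 m from the base axis. Payload 5.5 kg.
Tool frame: the origin (TCP) lies at the very end of the fingers, on their centre line; the grasp point (between the pads) lies env.pinch_z behind it (env.pinch_z is the distance from the TCP to the grasp point, in m); z points along the fingers, y is the line along which they close (so a half turn about z gives the same grasp; the last joint's range is limited). The gripper opens to 85 mm and grips with 20 to 120 N. Pads are 22 mm wide; open, the fingers measure 114 mm over their backs; the gripper's body (76 mm by 85 mm) begins 54 mm behind the grasp point. The pads swing forward as they close: fully open they stand 13 mm farther back than shut.
Start: joints at [1.082, 0.313, 0.046, 1.304, 0, 1.431], TCP at [0.197, 0.54, 0.231] pointing down, gripper open.
Joint ranges: [-2.76, 2.76], [-0.86, 1.69], [-1.03, 1.26], [-2.2, 2.34], [-1.47, 1.5], [-3.14, 3.14]. Speed limits (rad/s): [2.57, 2.57, 3.14, 3.14, 3.14, 3.14].

### API

Orientations are given as a unit quaternion [w, x, y, z].
In Python, from workcell import env, eyes gives the robot as it stands.
- The arm moves only by the shell command python3 -m jog 'ROWS' [FORCE]. ROWS is JSON, one flat list of numbers, 7 for each row, row after row: the shift along the world's x, y, z as a fraction of full scale, then the turn, a rotation vector about the world's x, y, z as a fraction of full scale, then the opening, from -1 (shut) to 1 (fully open), so that 0 is half open. A call has 1 to 12 rows; each row is the pose to reach, as a shift and turn from the pose commanded when the call began, turning the shorter way round; what a row does not reach only later rows make up. Full scale, the value 1, is 20 cm for a shift and pi rad for a turn. A row lasts 1/12 s, in which the tool goes at most 41.7 mm and 7.16 degrees, less where a joint would pass 70% of its speed; a pose out of reach is approached as far as the arm can. A call with a number of a shift or a turn outside -1 to 1 is refused whole. A call with a gripper value outside its range is refused whole. The fingers move at their own pace and stop on an object; FORCE is the grip in N (left out, the last holds). Time passes only in rows, so rows that repeat a pose let the fingers close. It gives the time, the measured TCP pose, the force, the opening and the grip force at its end, in the units of the state.
- env.get_state(): the state, without advancing time (a new reading comes with each control period).
- eyes.read_camera(name): name is "scene" or "top" or "wrist"; returns (picture, depth): 384x512x3 uint8, red, green, blue; 384x512 float32, m along the optical axis (not along the pixel's ray), 0 where there is no reading.
- eyes.calibration(name): a dict with "fx", "fy", "cx", "cy" (pixels), "k1" (the pictures are not rectified: a ray, as slopes to the right and down, at radius r is drawn at 1 + k1 r^2 times it, then the intrinsics apply), "R" (3x3) and "t" (3): a world point X has camera coordinates R X + t; the wrist camera has in their place "tool_from_camera" (4x4, takes a point from camera to tool coordinates, whose origin is the TCP and whose axes are the flange's). Camera axes: x right, y down, z forward; pixel columns grow to the right and rows downward; lengths in m; the calibration is good to about 2 mm. A picture is of the moment at which its call begins: read the wrist's pose just before it. calibration takes no time and is no camera call.
- env.hand_in(): hands the job in; it is judged then, once.
The state is a dict: "clock": time; "joint_pos": joint angles; "qvel": joint speeds; "tau": joint torques, N m; "tcp_pos": TCP position; "orientation": TCP orientation; "wrist_force": force on the tool from outside, world axes, zero at the start; "ft_torque": the same for the moment, N m; "finger_gap": finger opening in m; "grip_force": force on a finger pad.
Only numpy, scipy, OpenCV 4.12 (cv2) and the standard library are available. Lean on these libraries where they do the work, as an engineer would, in place of code of your own. Each camera call takes 0.05 s, during which the arm holds its last target. There are 200 camera calls.

## Working session

There is one attempt and no reset: what is moved stays moved. The work goes in short steps, Python scripts to look and compute and a shell command to move; the robot and the scene stay as the last step left them, time stands still between calls to the robot, and variables do not carry over. Pictures are saved under pics/ and viewed, at most 10 in all, crops included, and the job is handed in when it is done.

```bash
mkdir -p pics; cat > h.py <<'E'
import numpy as np,cv2
from workcell import env,eyes
def grab(n,f=None):
    s=env.get_state();im,d=eyes.read_camera(n)
    if f: cv2.imwrite('pics/'+f,im[:,:,::-1])
    return s,im,d
def cam(n,s=None):
    c=eyes.calibration(n)
    if n!='wrist': return c,np.array(c['R']),np.array(c['t'])
    from scipy.spatial.transform import Rotation as Ro
    q=s['orientation'];T=np.eye(4);T[:3,:3]=Ro.from_quat([q[1],q[2],q[3],q[0]]).as_matrix();T[:3,3]=s['tcp_pos']
    M=np.linalg.inv(T@np.array(c['tool_from_camera']));return c,M[:3,:3],M[:3,3]
def rays(n,px,s=None):
    c,R,t=cam(n,s);px=np.atleast_2d(np.array(px,float))
    K=np.array([[c['fx'],0,c['cx']],[0,c['fy'],c['cy']],[0,0,1]])
    u=cv2.undistortPoints(px[:,None],K,np.array([c['k1'],0,0,0.]))[:,0]
    return -R.T@t, np.c_[u,np.ones(len(u))]@R
def onz(n,px,z,s=None):
    o,d=rays(n,px,s);return o+d*((z-o[2])/d[:,2])[:,None]
def pts(n,d,s=None):
    v,u=np.mgrid[:384,:512];o,r=rays(n,np.c_[u.ravel(),v.ravel()],s)
    return (o+r*d.ravel()[:,None]).reshape(384,512,3)
E
python3 - <<'E'
from h import *
a=[grab(n,n+'0.png') for n in('scene','top')]
print(env.get_state(),env.pinch_z)
E
```

```text
{'clock': 0.1, 'joint_pos': array([1.08240050e+00, 3.13913075e-01, 4.51054561e-02, 1.30364077e+00,
       3.89762192e-06, 1.43123835e+00]), 'qvel': array([-0.00074191, -0.00135818,  0.00251453, -0.0005618 , -0.00252878,
        0.00026345]), 'tau': array([ 3.43081447e-03, -4.81724453e+01,  2.99243313e+01,  1.27666356e-02,
       -1.10922244e-04,  2.30125875e-05]), 'tcp_pos': array([0.19630266, 0.5399576 , 0.23051029]), 'orientation': array([-2.56967375e-04,  1.73535849e-01,  9.84827207e-01, -7.85045253e-04]), 'wrist_force': array([-0.65460715,  0.29547451,  0.06688564]), 'ft_torque': array([ 0.01111458, -0.0137715 ,  0.04503493]), 'grip_force': 0.0, 'finger_gap': 0.08532710652770854} 0.0187
```

View pics/scene0.png

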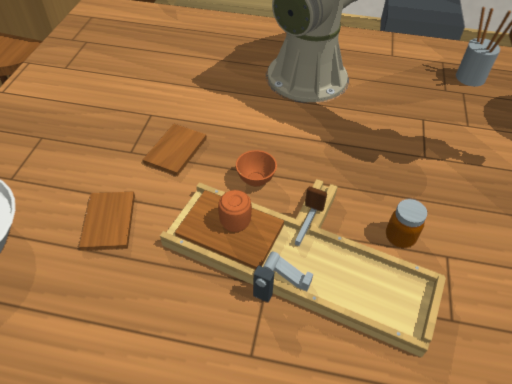

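View pics/top0.png

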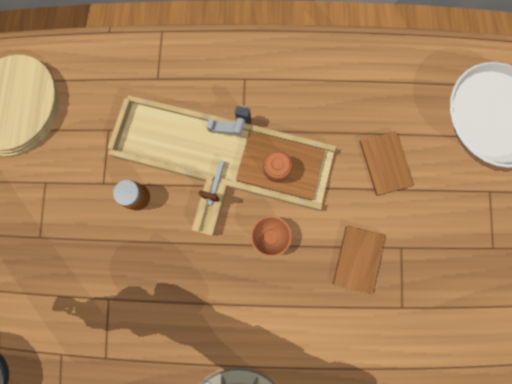

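Scene: the candidates for the board are the brown board in the lane with the pot on it (top px 282,165) and two loose brown boards (386,163) and (359,260). I choose the one in the lane. The handle is the dark plate at (209,196), the catch is at (228,127) with its post at (243,114), the bowl is at (272,236) and the jar at (130,194).

```bash
cat > m.py <<'E'
from h import *
def main():
    s,im,d=grab('top','topm.png');P=pts('top',d);z=P[:,:,2]
    reg=np.zeros((384,512),bool);reg[85:250,95:345]=1
    # raster heights into metric grid, 1.5 mm
    G=1.5e-3;m=reg&(z>.012)&(z<.06)
    g=np.zeros((500,500),np.uint8);o=np.array([.2,-.35])
    q=((P[m][:,:2]-o)/G).astype(int);ok=(q>=0).all(1)&(q<500).all(1);g[q[ok,0],q[ok,1]]=255
    g=cv2.morphologyEx(g,cv2.MORPH_CLOSE,np.ones((7,7)));g=cv2.morphologyEx(g,cv2.MORPH_OPEN,cv2.getStructuringElement(2,(61,61)))
    c=max(cv2.findContours(g,0,2)[0],key=cv2.contourArea)
    r=cv2.minAreaRect(c);b=cv2.boxPoints(r)[:,::-1]*G+o
    print('rack size',np.array(r[1])*G,'corners',b.round(4).tolist())
    for n,lo,hi,col in(('handle',.08,.1,(195,225,180,210)),):
        mm=np.zeros_like(reg);mm[185:207,195:225]=1;mm&=(z>.075)&(z<.11)
        print(n,mm.sum(),np.median(P[mm],0) if mm.any() else 0, P[mm].min(0),P[mm].max(0))
    hsv=cv2.cvtColor(im,cv2.COLOR_RGB2HSV)
    for p in((300,185),(250,170),(150,140),(280,163),(210,195),(272,236),(126,193)):print(p,hsv[p[1],p[0]],P[p[1],p[0]].round(4))
main()
E
python3 m.py; python3 - <<'E'
import cv2
i=cv2.imread('pics/top0.png')[90:250,100:345];cv2.imwrite('pics/crop.png',cv2.resize(i,None,fx=3,fy=3,interpolation=2))
E
```

```text
rack size [0.36745999 0.15967326] corners [[0.6445, -0.066], [0.4908, -0.0227], [0.5904, 0.331], [0.7441, 0.2877]]
handle 117 [0.48779755 0.0753938  0.09211535] [0.48009176 0.05652262 0.07514918] [0.49844722 0.09554174 0.09667044]
(300, 185) [ 14 147 174] [ 0.5225 -0.1254  0.0387]
(250, 170) [ 14 147 168] [ 0.5548 -0.0116  0.0384]
(150, 140) [ 23  74 223] [0.6278 0.2315 0.0204]
(280, 163) [ 11 148 198] [ 0.5574 -0.0774  0.1038]
(210, 195) [ 12 152 116] [0.4877 0.0692 0.0927]
(272, 236) [ 11 148 191] [ 0.4078 -0.0649  0.0096]
(126, 193) [ 70   4 190] [0.4891 0.2558 0.0844]
```

View pics/crop.png

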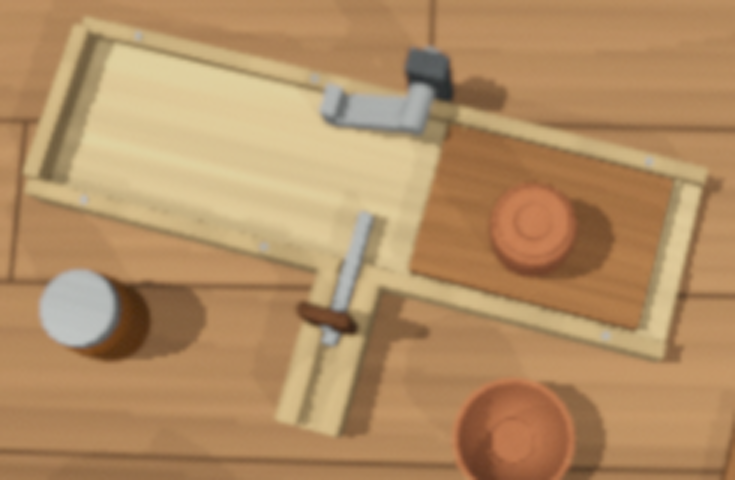

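```bash
cat > r.py <<'E'
from h import *
c=np.array([[86,19],[708,170],[663,358],[26,191]])/3+[100,90]
W=onz('top',c,.034)[:,:2]
L=np.array([[76,250],[76,-265],[-76,-265],[-76,250]])/1000.
def fit(L,W):
    l=L-L.mean(0);w=W-W.mean(0);a=np.arctan2((l[:,0]*w[:,1]-l[:,1]*w[:,0]).sum(),(l*w).sum())
    R=np.array([[np.cos(a),-np.sin(a)],[np.sin(a),np.cos(a)]]);t=W.mean(0)-R@L.mean(0);return a,R,t
a,R,t=fit(L,W)
if __name__=='__main__':
    print('rack',np.degrees(a),t,'res',((W-t)@R-L).round(4).tolist())
    b=onz('top',np.array([[450,125],[678,178],[640,328],[412,270]])/3+[100,90],.04)[:,:2]
    print('board in rack',((b-t)@R).round(4).tolist())
    f=lambda x,y:(R@np.array([x,y])+t).round(4)
    print('handle meas in rack',(np.array([.488,.0755])-t)@R,'expected',f(-.1,-.02))
    print('pot',(np.array([.5574,-.0774])-t)@R,'jar',(np.array([.489,.256])-t)@R,'bowl',(np.array([.4078,-.0649])-t)@R)
    print('back push start',f(0,-.24),'end',f(0,.045),'bearing',R[:,0],R[:,1])
    print(env.get_state()['orientation'])
E
python3 r.py
```

```text
rack -13.5303662579616 [0.60356471 0.06563484] res [[-0.0016, -0.0016], [-0.0008, 0.001], [0.001, 0.0011], [0.0015, -0.0005]]
board in rack [[0.058, -0.0629], [0.0613, -0.2425], [-0.0584, -0.2414], [-0.0592, -0.0649]]
handle meas in rack [-0.11466539 -0.01744624] expected [0.5017 0.0696]
pot [-0.01141892 -0.14986579] jar [-0.15592304  0.15827814] bowl [-0.15979144 -0.17271323]
back push start [ 0.5474 -0.1677] end [0.6141 0.1094] bearing [ 0.97224606 -0.23396068] [0.23396068 0.97224606]
[-2.06640260e-04  1.73519673e-01  9.84830157e-01 -6.64571282e-04]
```

```bash
python3 - <<'E'
from r import *
print('gate end',(onz('top',[[366/3+100,215/3+90]],.04)[0,:2]-t)@R)
# handle in crop: ends (300,308),(354,328): top edge of plate
print('handle',(onz('top',np.array([[300,308],[354,325],[327,314]])/3+[100,90],.094)[:,:2]-t)@R)
E
python3 -m jog '[0.75,-1,0,0,0,-0.464,1,0.75,-1,0,0,0,-0.464,1,0.75,-1,0,0,0,-0.464,1,0.75,-1,0,0,0,-0.464,1,0.75,-1,0,0,0,-0.464,1,0.75,-1,0,0,0,-0.464,1,0.75,-1,0,0,0,-0.464,1,0.75,-1,0,0,0,-0.464,1,0.75,-1,0,0,0,-0.464,1,0.75,-1,0,0,0,-0.464,1,0.75,-1,0,0,0,-0.464,1,0.75,-1,0,0,0,-0.464,1]'
```

```text
gate end [-0.0269944  -0.01946781]
handle [[-0.11424606 -0.00178753]
 [-0.11608198 -0.04223475]
 [-0.11345133 -0.02157434]]
clock: 1.15
tcp_pos: [0.3465, 0.3401, 0.231]
orientation: [0.0, 0.787, 0.617, -0.0]
wrist_force: [0.2, 0.6, -0.0]
finger_gap: 0.0854
grip_force: 0.0
```

```bash
python3 -m jog '[0.7,-1,0,0,0,0,1,0.7,-1,0,0,0,0,1,0.7,-1,0,0,0,0,1,0.7,-1,0,0,0,0,1,0.7,-1,0,0,0,0,1,0.7,-1,0,0,0,0,1,0.7,-1,0,0,0,0,1]' && python3 -m jog '[0,-0.335,0,0,0,0,1,0,-0.335,0,0,0,0,1,0,-0.335,0,0,0,0,1,0,-0.335,0,0,0,0,1]'
python3 - <<'E'
from r import *
s,im,d=grab('wrist','w1.png');print(s['tcp_pos'],s['orientation'])
P=pts('wrist',d,s);m=(P[:,:,2]>.087)&(P[:,:,2]<.1)
r=(P[m][:,:2]-t)@R
k=(abs(r[:,0]+.115)<.03)&(abs(r[:,1]+.02)<.04);print(k.sum(),r[k].min(0),r[k].max(0),np.median(r[k],0))
print('tcp rack',(s['tcp_pos'][:2]-t)@R)
E
```

```text
clock: 1.73
tcp_pos: [0.4901, 0.1356, 0.2308]
orientation: [0.001, 0.787, 0.616, 0.0]
wrist_force: [0.2, 0.0, 0.4]
finger_gap: 0.0851
grip_force: 0.0
clock: 2.07
tcp_pos: [0.4863, 0.0727, 0.2311]
orientation: [-0.0, 0.786, 0.618, -0.0]
wrist_force: [-0.8, -0.5, 0.5]
finger_gap: 0.0852
grip_force: 0.0
[0.48627214 0.07266171 0.23110489] [-2.95172817e-04  7.86131578e-01  6.18059090e-01 -1.28119300e-04]
395 [-0.11785655 -0.03744664] [-0.10585465  0.00163941] [-0.11238149 -0.01646511]
tcp rack [-0.11568125 -0.02061001]
```

View pics/w1.png

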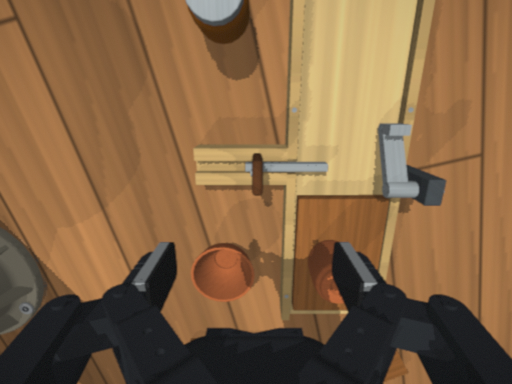

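The wrist view shows the handle (257,173) midway between the fingers, with the bar at (310,168), the catch well off at (395,160) and the bowl at (222,272). The handle measures rack (-112,-17) mm, which agrees with the top view. I'm going down to pinch it.

```bash
python3 -m jog '[0.01,0.01,-0.3,0,0,0,1,0.01,0.01,-0.6,0,0,0,1,0.01,0.01,-0.88,0,0,0,1,0.01,0.01,-0.88,0,0,0,1,0.01,0.01,-0.88,0,0,0,1,0.01,0.01,-0.88,0,0,0,1,0.01,0.01,-0.88,0,0,0,1]' && python3 -m jog '[0,0,0,0,0,0,-1,0,0,0,0,0,0,-1,0,0,0,0,0,0,-1,0,0,0,0,0,0,-1,0,0,0,0,0,0,-1,0,0,0,0,0,0,-1,0,0,0,0,0,0,-1,0,0,0,0,0,0,-1]' 50; python3 -c "
from r import *
s=env.get_state();p=(s['tcp_pos'][:2]-t)@R;print(p,'to go m',R@[-.165-p[0],0])"
```

```text
clock: 2.7
tcp_pos: [0.4889, 0.0762, 0.0562]
orientation: [-0.0, 0.785, 0.62, 0.0]
wrist_force: [0.7, -0.7, 0.8]
finger_gap: 0.0851
grip_force: 0.0
clock: 3.37
tcp_pos: [0.4893, 0.0752, 0.056]
orientation: [0.001, 0.785, 0.619, 0.001]
wrist_force: [-0.2, -0.7, 6.2]
finger_gap: 0.0115
grip_force: 50.0
[-0.11331311 -0.01738247] to go m [-0.05025238  0.0120927 ]
```

```bash
python3 -m jog '[-0.03,0.0075,0,0,0,0,-1,-0.07,0.0165,0,0,0,0,-1,-0.11,0.026,0,0,0,0,-1,-0.15,0.036,0,0,0,0,-1,-0.19,0.0455,0,0,0,0,-1,-0.22,0.053,0,0,0,0,-1,-0.25,0.06,0,0,0,0,-1,-0.25,0.06,0,0,0,0,-1,-0.25,0.06,0,0,0,0,-1,-0.25,0.06,0,0,0,0,-1,-0.25,0.06,0,0,0,0,-1]'; python3 -c "
from r import *
s=env.get_state();p=(s['tcp_pos'][:2]-t)@R;print(p)"
```

```text
clock: 4.28
tcp_pos: [0.4403, 0.0871, 0.056]
orientation: [0.001, 0.785, 0.619, 0.001]
wrist_force: [4.2, -2.2, 4.7]
finger_gap: 0.0115
grip_force: 51.3
[-0.16375435 -0.01732   ]
```

```bash
python3 -m jog '[0,0,0,0,0,0,1,0,0,0,0,0,0,1,0,0,0,0,0,0,1,0,0,0,0,0,0,1,0,0,0,0,0,0,1,0,0,0,0,0,0,1,0,0,0.3,0,0,0,1,0,0,0.6,0,0,0,1,0,0,0.9,0,0,0,1,0,0,0.9,0,0,0,1,0,0,0.9,0,0,0,1]' && python3 -m jog '[0.23,-0.8,0,0,0,0,-0.6,0.46,-1,0,0,0,0,-0.6,0.46,-1,0,0,0,0,-0.6,0.46,-1,0,0,0,0,-0.6,0.46,-1,0,0,0,0,-0.6,0.46,-1,0,0,0,0,-0.6,0.46,-1,0,0,0,0,-0.6,0.46,-1,0,0,0,0,-0.6]'
python3 - <<'E'
from r import *
s,im,d=grab('top','t2.png');P=pts('top',d);p=(P[:,:,:2]-t)@R;z=P[:,:,2]
m=(z>.085)&(z<.1)&(abs(p[:,:,1]+.02)<.03)&(p[:,:,0]<-.12)&(p[:,:,0]>-.21)
print('handle',m.sum(),np.median(p[m],0) if m.any() else 0)
f=lambda x,y:R@np.array([x,y])+t
g=f(-.008,-.28);print('push start',g,'delta/0.2',(g-s['tcp_pos'][:2])/.2,s['tcp_pos'])
hsv=cv2.cvtColor(im,cv2.COLOR_RGB2HSV);b=(abs(z-.039)<.005)&(hsv[:,:,1]>120)&(abs(p[:,:,0])<.063)&(p[:,:,1]<0)
if b.any(): print('board y',np.percentile(p[b],[1,99],0))
im=im[85:250,95:345];cv2.imwrite('pics/t2c.png',cv2.resize(im,None,fx=3,fy=3)[:,:,::-1])
E
```

```text
clock: 5.2
tcp_pos: [0.4408, 0.0876, 0.2414]
orientation: [0.003, 0.785, 0.619, 0.003]
wrist_force: [0.4, 0.5, -0.0]
finger_gap: 0.0853
grip_force: 0.0
clock: 5.87
tcp_pos: [0.5301, -0.1128, 0.2346]
orientation: [-0.001, 0.786, 0.618, -0.0]
wrist_force: [0.1, 0.6, 0.1]
finger_gap: 0.0173
grip_force: 0.0
handle 0 0
push start [ 0.53027775 -0.20472237] delta/0.2 [ 0.00113758 -0.45985976] [ 0.53005023 -0.11275041  0.23464203]
```

View pics/t2c.png

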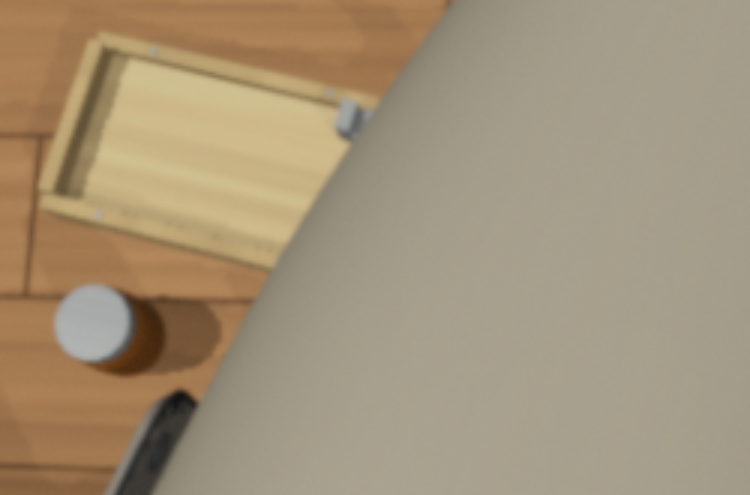

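The arm hides the gate from the top camera. I'll move behind the board and check with the wrist and scene cameras.

```bash
python3 -m jog '[0,-0.2,0,0,0,0,-0.6,0,-0.4,0,0,0,0,-0.6,0,-0.46,0,0,0,0,-0.6,0,-0.46,0,0,0,0,-0.6,0,-0.46,0,0,0,0,-0.6,0,-0.46,0,0,0,0,-0.6]'
python3 - <<'E'
from r import *
s,im,d=grab('wrist','w2.png');print('tcp rack',(s['tcp_pos'][:2]-t)@R)
def an(n,im,d,s=None):
    P=pts(n,d,s);p=(P[:,:,:2]-t)@R;z=P[:,:,2]
    m=(z>.085)&(z<.1)&(abs(p[:,:,1]+.02)<.03)&(p[:,:,0]<-.12)&(p[:,:,0]>-.21)
    print(n,'handle',m.sum(),np.median(p[m],0) if m.any() else 0)
    hsv=cv2.cvtColor(im,cv2.COLOR_RGB2HSV);b=(abs(z-.039)<.006)&(hsv[:,:,1]>120)&(abs(p[:,:,0])<.063)&(p[:,:,1]<0)
    if b.sum()>50: print('board',np.percentile(p[b],[1,99],0))
    b=(z>.098)&(z<.112)&(abs(p[:,:,0])<.06)&(abs(p[:,:,1]+.15)<.05)
    if b.any(): print('pot top',np.median(P[b],0),np.median(p[b],0))
an('wrist',im,d,s)
s,im,d=grab('scene','s2.png');an('scene',im,d)
E
```

```text
clock: 6.42
tcp_pos: [0.5302, -0.2026, 0.2355]
orientation: [-0.0, 0.785, 0.62, 0.0]
wrist_force: [-0.6, -0.5, -1.1]
finger_gap: 0.017
grip_force: 0.0
tcp rack [-0.00860866 -0.27799301]
wrist handle 0 0
board [[-0.05704785 -0.2383357 ]
 [ 0.06137983 -0.09399092]]
pot top [ 0.55726779 -0.0739164   0.10589288] [-0.01246174 -0.14651624]
scene handle 124 [-0.15704223 -0.01750512]
board [[-0.06029733 -0.23895523]
 [ 0.06226848 -0.06034924]]
pot top [ 0.56507717 -0.07315713  0.10398426] [-0.00468377 -0.14431788]
```

View pics/w2.png

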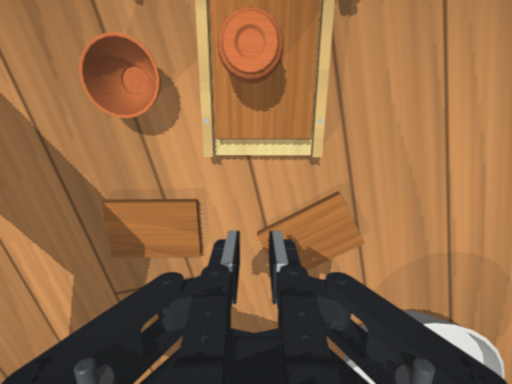

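The wrist view shows the board's back edge (265,138) with bare deck behind it, and the pot (250,45) upright. The scene view puts the gate handle about 164 mm back, allowing for its bias. I'm descending behind the board.

```bash
python3 -m jog '[0,0,-0.2,0,0,0,-0.6,0,0,-0.4,0,0,0,-0.6,0,0,-0.6,0,0,0,-0.6,0,0,-0.8,0,0,0,-0.6,0,0,-0.9,0,0,0,-0.6,0,0,-0.9,0,0,0,-0.6,0,0,-0.9,0,0,0,-0.6]' && python3 -m jog '[0,0,-0.07,0,0,0,-0.6,0,0,-0.145,0,0,0,-0.6,0,0,-0.145,0,0,0,-0.6,0,0,-0.145,0,0,0,-0.6]' && python3 -m jog '[0.006,0.024,0,0,0,0,-0.6,0.015,0.061,0,0,0,0,-0.6,0.023,0.097,0,0,0,0,-0.6,0.029,0.121,0,0,0,0,-0.6,0.035,0.146,0,0,0,0,-0.6,0.041,0.17,0,0,0,0,-0.6,0.047,0.195,0,0,0,0,-0.6,0.047,0.195,0,0,0,0,-0.6,0.047,0.195,0,0,0,0,-0.6]'; python3 - <<'E'
from r import *
s,im,d=grab('wrist','w3.png');print('tcp rack',(s['tcp_pos'][:2]-t)@R,s['tcp_pos'][2])
n='scene';s,im,d=grab(n,'s3.png')
P=pts(n,d);p=(P[:,:,:2]-t)@R;z=P[:,:,2]
hsv=cv2.cvtColor(im,cv2.COLOR_RGB2HSV);b=(abs(z-.039)<.006)&(hsv[:,:,1]>120)&(abs(p[:,:,0])<.063)&(p[:,:,1]<0)
print('board',np.percentile(p[b],[1,99],0))
E
```

```text
clock: 7.1
tcp_pos: [0.5298, -0.2031, 0.0548]
orientation: [-0.001, 0.785, 0.62, -0.0]
wrist_force: [0.4, -0.8, 1.4]
finger_gap: 0.0174
grip_force: 0.0
clock: 7.43
tcp_pos: [0.5315, -0.2047, 0.0281]
orientation: [0.001, 0.785, 0.619, 0.0]
wrist_force: [-0.0, 0.3, 0.3]
finger_gap: 0.0171
grip_force: 0.0
clock: 8.18
tcp_pos: [0.5405, -0.1658, 0.0268]
orientation: [0.001, 0.785, 0.619, 0.0]
wrist_force: [-0.6, -3.2, 1.5]
finger_gap: 0.0172
grip_force: 1.1
tcp rack [-0.00712395 -0.23976724] 0.026835927124125365
board [[-0.05976346 -0.22731522]
 [ 0.06226479 -0.04938606]]
```

View pics/s3.png

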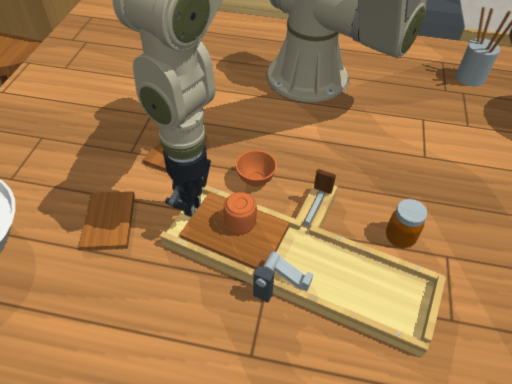

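The scene view shows the fingers against the board's back (185,205), the pot upright at (240,212) and the gate bar out of the lane (315,210). Pushing force is about 3 N, so I continue.

```bash
python3 -m jog '[0.006,0.024,0,0,0,0,-0.6,0.015,0.063,0,0,0,0,-0.6,0.026,0.107,0,0,0,0,-0.6,0.036,0.151,0,0,0,0,-0.6,0.047,0.194,0,0,0,0,-0.6,0.057,0.238,0,0,0,0,-0.6,0.068,0.282,0,0,0,0,-0.6,0.078,0.326,0,0,0,0,-0.6,0.088,0.365,0,0,0,0,-0.6,0.096,0.399,0,0,0,0,-0.6,0.102,0.423,0,0,0,0,-0.6,0.105,0.437,0,0,0,0,-0.6]'; python3 - <<'E'
from r import *
s=env.get_state();print('tcp rack',(s['tcp_pos'][:2]-t)@R,s['tcp_pos'][2])
E
```

```text
clock: 9.28
tcp_pos: [0.5609, -0.0793, 0.0266]
orientation: [0.001, 0.786, 0.619, -0.001]
wrist_force: [-1.8, -8.3, 4.4]
finger_gap: 0.0168
grip_force: 3.9
tcp rack [-0.00758118 -0.1509211 ] 0.02660081496739799
```

```bash
python3 -m jog '[0.006,0.024,0,0,0,0,-0.6,0.015,0.063,0,0,0,0,-0.6,0.026,0.107,0,0,0,0,-0.6,0.036,0.151,0,0,0,0,-0.6,0.047,0.194,0,0,0,0,-0.6,0.057,0.238,0,0,0,0,-0.6,0.068,0.282,0,0,0,0,-0.6,0.078,0.326,0,0,0,0,-0.6,0.088,0.365,0,0,0,0,-0.6,0.096,0.399,0,0,0,0,-0.6,0.102,0.423,0,0,0,0,-0.6,0.105,0.437,0,0,0,0,-0.6]'; python3 - <<'E'
from r import *
s=env.get_state();print('tcp rack',(s['tcp_pos'][:2]-t)@R,s['tcp_pos'][2])
n='scene';s,im,d=grab(n,'s4.png')
P=pts(n,d);p=(P[:,:,:2]-t)@R;z=P[:,:,2]
hsv=cv2.cvtColor(im,cv2.COLOR_RGB2HSV);b=(abs(z-.039)<.005)&(hsv[:,:,1]>120)&(abs(p[:,:,0])<.063)&(abs(p[:,:,1])<.2)
print('board',np.percentile(p[b],[1,99],0))
E
```

```text
clock: 10.28
tcp_pos: [0.5817, 0.0079, 0.0266]
orientation: [0.001, 0.786, 0.619, -0.001]
wrist_force: [-1.7, -8.3, 4.2]
finger_gap: 0.0174
grip_force: 4.3
tcp rack [-0.00777918 -0.06125265] 0.026580903367045106
board [[-0.0595183  -0.04944516]
 [ 0.06199655  0.12896415]]
```

View pics/s4.png

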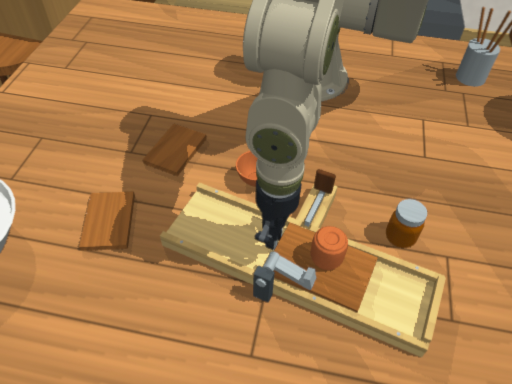

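The scene view shows the catch nose (300,275) riding on the board, the pot upright (330,248), and the board's back edge about 50 mm short of the catch face. I continue.

```bash
python3 -m jog '[0.006,0.024,0,0,0,0,-0.6,0.014,0.058,0,0,0,0,-0.6,0.023,0.097,0,0,0,0,-0.6,0.033,0.136,0,0,0,0,-0.6,0.042,0.175,0,0,0,0,-0.6,0.051,0.214,0,0,0,0,-0.6,0.061,0.253,0,0,0,0,-0.6,0.07,0.292,0,0,0,0,-0.6,0.079,0.328,0,0,0,0,-0.6,0.086,0.357,0,0,0,0,-0.6,0.091,0.379,0,0,0,0,-0.6,0.0935,0.389,0,0,0,0,-0.6]' && python3 -m jog '[0.005,0.02,0,0,0,0,-0.6,0.01,0.04,0,0,0,0,-0.6,0.014,0.06,0,0,0,0,-0.6,0.018,0.075,0,0,0,0,-0.6,0.02,0.085,0,0,0,0,-0.6,0.02,0.085,0,0,0,0,-0.6,0.02,0.085,0,0,0,0,-0.6]'; python3 - <<'E'
from r import *
s=env.get_state();print('tcp rack',(s['tcp_pos'][:2]-t)@R,s['tcp_pos'][2])
n='scene';s,im,d=grab(n,'s5.png')
P=pts(n,d);p=(P[:,:,:2]-t)@R;z=P[:,:,2]
hsv=cv2.cvtColor(im,cv2.COLOR_RGB2HSV);b=(abs(z-.039)<.005)&(hsv[:,:,1]>120)&(abs(p[:,:,0])<.05)&(p[:,:,1]>0)
print('board',np.percentile(p[b],[1,99],0))
cv2.imwrite('pics/s5c.png',cv2.resize(im[180:350,220:450],None,fx=3,fy=3)[:,:,::-1])
E
```

```text
clock: 11.33
tcp_pos: [0.6002, 0.0854, 0.0266]
orientation: [0.001, 0.786, 0.619, -0.002]
wrist_force: [-2.4, -9.4, 6.2]
finger_gap: 0.0169
grip_force: 4.7
clock: 11.92
tcp_pos: [0.6042, 0.1026, 0.0266]
orientation: [0.001, 0.786, 0.619, -0.001]
wrist_force: [-1.5, -6.6, 5.4]
finger_gap: 0.0168
grip_force: 3.3
tcp rack [-0.00802432  0.03604188] 0.02659220493842007
board [[-0.04835304  0.0487709 ]
 [ 0.04930823  0.23981095]]
```

View pics/s5c.png

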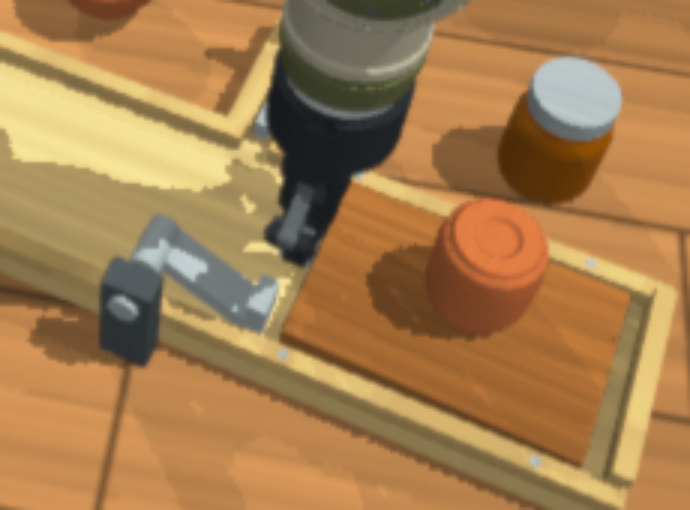

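The catch is down behind the board (crop 265,300), the pot is upright, and there is a gap to the end stop. I'm backing off a little and lifting.

```bash
python3 -m jog '[-0.005,-0.02,0,0,0,0,-0.6,-0.01,-0.04,0,0,0,0,-0.6,-0.01,-0.04,0,0,0,0,-0.6,-0.01,-0.04,0.15,0,0,0,-0.6,-0.01,-0.04,0.35,0,0,0,-0.6,-0.01,-0.04,0.55,0,0,0,-0.6,-0.01,-0.04,0.75,0,0,0,-0.6,-0.01,-0.04,0.9,0,0,0,-0.6,-0.01,-0.04,0.9,0,0,0,-0.6,-0.01,-0.04,0.9,0,0,0,-0.6]' && python3 -m jog '[-0.2,-0.2,0,0,0,0,-0.6,-0.4,-0.4,0,0,0,0,-0.6,-0.5,-0.6,0,0,0,0,-0.6,-0.6,-0.8,0,0,0,0,-0.6,-0.7,-1,0,0,0,0,-0.6,-0.7,-1,0,0,0,0,-0.6,-0.7,-1,0,0,0,0,-0.6,-0.7,-1,0,0,0,0,-0.6]'; python3 - <<'E'
from r import *
n='scene';s,im,d=grab(n,'s6.png')
P=pts(n,d);p=(P[:,:,:2]-t)@R;z=P[:,:,2]
m=(z>.085)&(z<.1)&(abs(p[:,:,1]+.02)<.03)&(p[:,:,0]<-.12)&(p[:,:,0]>-.21)
print('handle',m.sum(),np.median(p[m],0))
n='top';s,im,d=grab(n,'t6.png')
P=pts(n,d);p=(P[:,:,:2]-t)@R;z=P[:,:,2]
hsv=cv2.cvtColor(im,cv2.COLOR_RGB2HSV);b=(abs(z-.039)<.005)&(hsv[:,:,1]>120)&(abs(p[:,:,0])<.05)&(p[:,:,1]>0)
print('board',np.percentile(p[b],[1,99],0))
b=(z>.098)&(z<.112)&(abs(p[:,:,0])<.06)&(abs(p[:,:,1]-.14)<.06);print('pot',np.median(p[b],0))
m=(z>.085)&(z<.1)&(abs(p[:,:,1]+.02)<.03)&(p[:,:,0]<-.12)&(p[:,:,0]>-.21)
if m.any():print('handle',m.sum(),np.median(p[m],0))
cv2.imwrite('pics/t6c.png',cv2.resize(im[85:250,95:345],None,fx=3,fy=3)[:,:,::-1])
E
```

```text
clock: 12.8
tcp_pos: [0.604, 0.0964, 0.2086]
orientation: [0.001, 0.785, 0.619, 0.002]
wrist_force: [0.5, 0.0, -0.6]
finger_gap: 0.0173
grip_force: 0.0
clock: 13.47
tcp_pos: [0.4608, -0.1051, 0.2047]
orientation: [-0.001, 0.787, 0.617, -0.0]
wrist_force: [0.3, -0.2, -0.1]
finger_gap: 0.017
grip_force: 0.0
handle 123 [-0.15703304 -0.01741594]
board [[-0.04920169  0.04763396]
 [ 0.04915819  0.22606092]]
pot [-0.0139033  0.13991  ]
handle 101 [-0.16496523 -0.01803766]
```

View pics/s6.png

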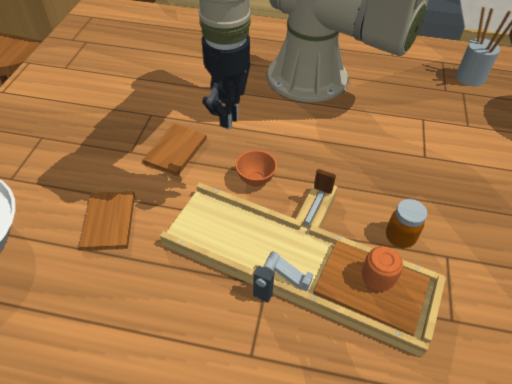

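The board's back edge is at rack y 48 mm with the catch (300,282) down behind it. The pot is upright (382,268), the gate is at about 0.064, and the robot is clear of everything.

```bash
python3 -c "
from workcell import env
print(env.hand_in())"
```

```text
the job is handed in; nothing more can be done
None
```

I handed the job in at about 13.5 s with the gate pulled to about 0.064, the board's back edge at rack y of about 48 mm, the catch down behind it, and the pot upright on the board; hand-in gave no verdict.

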